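# Hang a sample board on the drying rail and slide it to the red mark

### The job

Take the hanger with the light sample board by its yellow tab out of the wooden dock, hook it over the drying rail at the blue band so that the rail passes under both hooks, and let go. Then push it along the rail, without lifting it off, until the red band sits midway between its two hooks, and leave it hanging still. Do not disturb the dark sample board that already hangs on the rail.

Things in the scene. Friction and masses are not known exactly. Their poses are not given: they have to be found in the camera images.
- hanger: the loose hanger to move, about 0.22 kg: two steel hooks above a light wood board (18 x 90 x 80 mm), yellow grip tab on top; 182 mm high. Origin: centre of the board's underside; z up, x across the board towards the open side of the hooks, y along the rail. It starts upright in the dock, tab top 192 mm above the table
- hanger_tab (a point): centre of the hanger's yellow grip tab: 10 mm thick along x, 40 mm along y, 44 mm high; hanger frame (0, 0, 160 mm). Just below the tab are the hook roofs and a cross bar (z = 127 to 141 mm, 80 mm long along y)
- hanger_gap (a point): hanger frame (0, 0, 98 mm): where the rail's axis must pass when it enters. Both hooks (14 mm wide, at y = +-33 mm) are Cs open to the hanger's +x: lip at x = 13 to 17 mm down to z = 113 mm, back leg at x = -18 to -22 mm, foot plate on the board with its top at z = 84 mm. The rail enters from +x through the 29 mm gap between lip and foot plate
- hanger_seat (a point): hanger frame (0, 0, 127.6 mm): midway between the hooks, where the rail's axis lies when the hanger hangs; from the gap the hanger sinks 30 mm to get there. The hook roof is a shallow inverted V, apex underside at z = 134 mm; axes as the hanger's
- other_hanger: a second hanger of the same shape and size with a dark brown board, already hanging on the rail, on the side of the red band away from the blue band; must stay where it is. Origin: centre of its board's underside, axes as the hanger's
- rail_stand: fixed drying rail: a round steel bar 12 mm in diameter along the stand's y, its axis 215 mm above the table, between two plywood posts (36 x 18 mm, 237 mm high) at y = +-240 mm, each on a foot 120 mm deep and 18 mm high. Origin: on the table under the middle of the rail; x is horizontal, across the rail, away from the robot
- red_band: red band 18 mm wide round the rail: the mark where the hanger has to end. Near the middle of the rail. Origin on the rail's axis at the middle of the band; axes as the rail stand's
- blue_band: blue band 18 mm wide round the rail: where to hook the hanger on. About 160 mm to one side of the middle (either side). Origin on the rail's axis at the middle of the band; axes as the rail stand's
- dock: fixed brown wooden dock on the table, 60 x 110 x 35 mm, with a slot 22 x 94 mm, 25 mm deep (slot floor 10 mm above the table) in which the hanger's board stands. Origin: centre of its underside; its axes are the hanger's at the start
There are look-alikes about, which are no part of the job. What is shaped like the hanger but green is not meant.

How it is judged (in metres and radians):
On the way, in this order (a step that is already met when the one before it is completed fails the run):
1. the hanger hangs by both hooks on the rail at the blue band (within 30 mm along the rail), released and still (y of hanger_seat in the frame of blue_band between -0.03 and 0.03 m and x of hanger_seat in the frame of red_band between -0.01 and 0.01 m and z of hanger_seat in the frame of red_band between -0.008 and 0.008 m and angle between hanger's own z axis and vertical below 0.2 rad and angle between the y axis of hanger and the y axis of rail_stand, either way round below 0.15 rad and linear speed of hanger below 0.03 m/s and contact force between the fingers and hanger below 0.1 N), for 0.3 s.
2. the hanger has been slid along the rail to the red band (within 12 mm) (y of hanger_seat in the frame of red_band between -0.012 and 0.012 m and x of hanger_seat in the frame of red_band between -0.01 and 0.01 m and z of hanger_seat in the frame of red_band between -0.008 and 0.008 m), for 0.2 s.
At the end, for the whole second after the job is handed in: The hanger hangs by both hooks on the rail, upright and still, released, with the red band midway between its hooks (within 12 mm along the rail); the dark hanger is within 20 mm of where it hung (all of step 2 and angle between hanger's own z axis and vertical below 0.2 rad and angle between the y axis of hanger and the y axis of rail_stand, either way round below 0.15 rad and linear speed of hanger below 0.03 m/s and contact force between the fingers and hanger below 0.1 N and angular speed of hanger below 0.3 rad/s and distance of other_hanger from where it was at the start of the episode below 0.02 m); the robot touches nothing.
It fails at once if the dark hanger is moved by more than 20 mm (not (distance of other_hanger from where it was at the start of the episode below 0.02 m)).
It fails at once if the hanger is lifted off the rail, or hooked on, more than 60 mm away from the blue band (x of hanger_seat in the frame of red_band between -0.012 and 0.012 m and z of hanger_seat in the frame of red_band between 0.012 and 0.035 m and (y of hanger_seat in the frame of blue_band above 0.06 m or y of hanger_seat in the frame of blue_band below -0.06 m)).
It also fails if it takes over 54 s, if anything falls off the work surface, if the arm or the gripper's body presses on something with over 40 N, if the wrist force passes 120 N, or if a joint passes its speed limit or range.

### The arm

A 6-joint arm with a two-finger parallel gripper is mounted at the origin on a cart in front of the work surface, level with it; the furniture and walls round the work are solid. World frame = base frame: x ahead of the robot, y to its left, z up, the work surface at z = 0. Lengths are in mm, angles in rad, forces in N, time in s.
With the tool pointing down it reaches from about 275 to 750 mm from the base axis. Payload 10.2 kg.
Tool frame: the origin (TCP) lies midway between the tips of the shut fingers; the grasp point (between the pads) lies 19 mm behind it (ctrl.grasp_offset is the distance from the TCP to the grasp point, in mm); z points along the fingers, y is the line along which they close (so a half turn about z gives the same grasp; the last joint's range is limited). The gripper opens to 85 mm and grips with 20 to 120 N. Pads are 22 mm wide; open, the fingers measure 114 mm over their backs; the gripper's body (76 mm by 85 mm) begins 54 mm behind the grasp point. The pads swing forward as they close: fully open they stand 13 mm farther back than shut.
Start: joints at [-1.525, 0.313, 1.498, -0, 1.331, -0.223], TCP at [139.413, -506.157, 231.294] pointing down, gripper open.
Joint ranges: [-2.94, 2.94], [-0.97, 2.17], [0.19, 2.56], [-1.23, 4.37], [0.02, 3.11], [-2.88, 2.88]. Speed limits (rad/s): [2.39, 2.39, 3.01, 3.14, 3.14, 3.14].

### API

Orientations are given as a unit quaternion [w, x, y, z].
In Python, from rig import ctrl, viewer, models gives the robot as it stands. The module is installed in compiled form; this text tells all that it offers.
- The arm moves only by the shell command python3 -m pendant 'ROWS' [OPENING] [FORCE]. ROWS is text: rows parted by semicolons, each of 4 numbers parted by spaces: the shift along the tool's x, y, z in m, then the turn about the tool's z in rad. In form: x y z yaw; .... A call has 1 to 10 rows; each row shifts and turns the commanded pose from where the row before left it, along the tool's axes as they then stand; what a row does not reach is not made up. A row lasts 1/8 s, in which the tool goes at most 62.5 mm and 10.7 degrees, less where a joint would pass 70% of its speed; a pose out of reach is approached as far as the arm can. A call is refused whole if a number of a shift passes 0.0625 or a number of a turn 0.188, either way. A call with a gripper value outside its range is refused whole. OPENING is the opening, from 0 (shut) to 1 (fully open), set as the call begins (- or left out, the last holds). The fingers move at their own pace and stop on an object; FORCE is the grip in N (left out, the last holds). Time passes only in rows, so rows that do not move let the fingers close. It gives the time, the measured TCP pose, the force, the opening and the grip force at its end, in the units of the state.
- ctrl.sense(): the state, without advancing time (a new reading comes with each control period).
- viewer.capture(name): name is "side" or "top" or "wrist"; returns a dict with "color" (384x512x3 uint8, red, green, blue), "vertical_fov" (degrees; the focal length in pixels is half the picture's height over the tangent of half this angle, whatever the lens; pixels are square), "cx", "cy" (the principal point, pixels), "dist" ([k1, k2, p1, p2, k3] as OpenCV has them; the pictures are not rectified), "pose" (4x4, takes a point from camera to world coordinates). Camera axes: x right, y down, z forward; pixel columns grow to the right and rows downward; lengths in mm; the calibration is good to about 2 mm. A picture is of the moment at which its call begins. There is no depth.
- ctrl.finish_job(): hands the job in; it is judged then, once.
Trained networks look in the newest picture that a camera, given by its name, has taken for a name from the list of things; names that differ only in an ending like _2 or _b are one class to them, and where a whole thing is asked for, a point or a joint stands for the part that bears it (a point fixed in the world has none). Each returns a list of dicts, best first, with "p" (0 to 1); they miss things now and then, are a little off and sometimes report something else, mostly with a low value. They report only what shows in the picture. A call takes as long as a camera call. They do not tell look-alikes from the thing itself.
- models.boxes_of(camera, query): "at" ([x, y, z] in mm, in world coordinates, good to about 4 mm: the middle of the surface that is visible of it).
The state is a dict: "time_s": time; "joints": joint angles; "dq": joint speeds; "tau": joint torques, N m; "eef_pos": TCP position; "ee_rot": TCP orientation; "force": force on the tool from outside, world axes, zero at the start; "wrist_torque": the same for the moment, N m; "grip_width": opening from 0.0 (shut) to 1.0 (fully open); "grip_force": force on a finger pad.
Only numpy, scipy, OpenCV 4.12 (cv2) and the standard library are available. Lean on these libraries where they do the work, as an engineer would, in place of code of your own. Each camera call takes 0.05 s, during which the arm holds its last target. There are 200 camera calls.

## Working session

There is one attempt and no reset: what is moved stays moved. The work goes in short steps, Python scripts to look and compute and a shell command to move; the robot and the scene stay as the last step left them, time stands still between calls to the robot, and variables do not carry over. Pictures are saved under pics/ and viewed, at most 10 in all, crops included, and the job is handed in when it is done.

```bash
mkdir -p pics; python3 - <<'E'
from rig import ctrl, viewer, models
import cv2, numpy as np
ims=[]
for c in ("side","top"):
    d=viewer.capture(c); cv2.imwrite(f"pics/{c}0.png",d["color"][...,::-1]); ims.append(d["color"][...,::-1])
    print(c,d["vertical_fov"],d["cx"],d["cy"],d["dist"],np.round(d["pose"],3).tolist())
    for q in ("hanger","hanger_tab","other_hanger","red_band","blue_band","dock","rail_stand"):
        print(q,[(np.round(r["at"]).tolist(),round(r["p"],2)) for r in models.boxes_of(c,q)][:5])
s=ctrl.sense();print(s)
print(ctrl.grasp_offset)
E
```

```text
side 46.784952121166114 256.45783373868215 194.51259963381082 [0.04817708 0.         0.         0.         0.        ] [[1.0, -0.019, 0.022, 556.52], [-0.029, -0.688, 0.725, -597.556], [0.002, -0.725, -0.688, 718.695], [0.0, 0.0, 0.0, 1.0]]
hanger [([451.0, -34.0, 109.0], 0.9), ([724.0, -62.0, 78.0], 0.72)]
hanger_tab [([724.0, -64.0, 79.0], 0.95), ([450.0, -35.0, 108.0], 0.88)]
other_hanger [([614.0, 82.0, 219.0], 0.81)]
red_band [([615.0, -50.0, 217.0], 0.57)]
blue_band []
dock [([458.0, -41.0, 35.0], 0.84)]
rail_stand [([605.0, -241.0, 100.0], 0.91)]
top 54.666049929756 254.07674924363442 191.47012499179831 [-0.0438756  0.         0.         0.         0.       ] [[-0.011, -0.982, 0.188, 407.564], [-1.0, 0.014, 0.012, 30.854], [-0.014, -0.188, -0.982, 986.901], [0.0, 0.0, 0.0, 1.0]]
hanger [([446.0, -20.0, 142.0], 0.88), ([710.0, -58.0, 131.0], 0.84)]
hanger_tab [([447.0, -11.0, 147.0], 0.59), ([707.0, -56.0, 129.0], 0.58)]
other_hanger [([614.0, 107.0, 214.0], 0.66)]
red_band [([608.0, -88.0, 26.0], 0.54), ([610.0, -44.0, 223.0], 0.53)]
blue_band [([608.0, -205.0, 223.0], 0.62)]
dock [([442.0, -8.0, 37.0], 0.9)]
rail_stand [([608.0, -85.0, 22.0], 0.92), ([612.0, -46.0, 223.0], 0.46)]
{'time_s': 0.8, 'joints': array([-1.52539387e+00,  3.12875475e-01,  1.49770862e+00, -1.14747419e-06,
        1.33094113e+00, -2.23449945e-01]), 'dq': array([-6.92856518e-04, -2.93196778e-03,  1.24035459e-03,  1.49568009e-05,
       -8.11528891e-04,  2.08853154e-04]), 'tau': array([ 1.46216124e-03, -4.12138581e+01, -2.59891498e+01, -1.25457391e-04,
        5.46132178e-04,  1.31758702e-05]), 'eef_pos': array([ 139.4167301 , -506.16723584,  231.30348346]), 'ee_rot': array([ 3.35325044e-05,  9.90978377e-01,  1.34021848e-01, -3.55263291e-06]), 'force': array([ 0.24440322, -0.07755956,  0.08437109]), 'wrist_torque': array([0.02913959, 0.01236961, 0.03225509]), 'grip_force': 0.0, 'grip_width': 1.001452320833853}
18.700000000000003
```

View pics/side0.png

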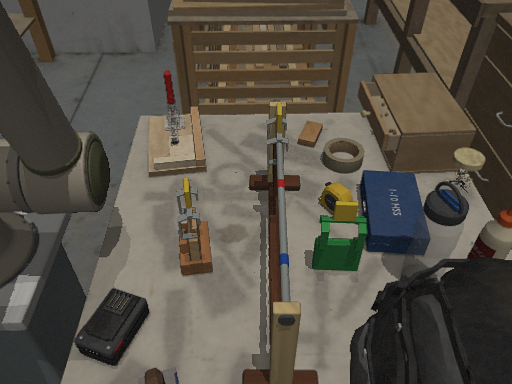

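View pics/top0.png

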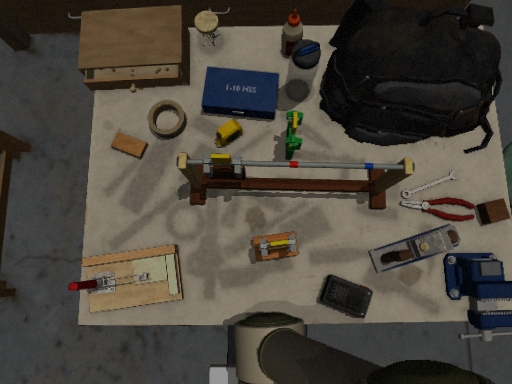

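The side view shows the light hanger in its dock, with the tab at (186,190). It also shows the green look-alike (338,245), the dark hanger (277,120), the red band (281,183) and the blue band (284,258). In the top view, the hanger is at (275,244), red at (293,165), blue at (369,166), the dark hanger at (222,165) and the green one at (292,135).

Candidates in side view: light hanger (187,225), green look-alike (338,245), dark hanger on the rail (277,120). I choose (187,225), since it's in the brown dock with a yellow tab. Next I'll check a close crop and measure.

```bash
cat > h.py <<'E'
from rig import ctrl, viewer, models
import cv2, numpy as np
def cam(d):
    f=d["color"].shape[0]/2/np.tan(np.radians(d["vertical_fov"])/2)
    return np.array([[f,0,d["cx"]],[0,f,d["cy"]],[0,0,1.]]),np.array(d["dist"]),np.array(d["pose"])
def ray(d,uv):
    K,k,T=cam(d); p=cv2.undistortPoints(np.array(uv,float).reshape(-1,1,2),K,k).reshape(-1,2)
    r=np.c_[p,np.ones(len(p))]@T[:3,:3].T
    return T[:3,3],r/np.linalg.norm(r,axis=1)[:,None]
def atz(d,uv,z):
    o,r=ray(d,uv); return o+r*((z-o[2])/r[:,2])[:,None]
def tri(d1,uv1,d2,uv2):
    o1,r1=ray(d1,uv1);o2,r2=ray(d2,uv2);r1,r2=r1[0],r2[0]
    s=np.linalg.lstsq(np.c_[r1,-r2],o2-o1,rcond=None)[0]
    a,b=o1+s[0]*r1,o2+s[1]*r2
    return (a+b)/2,np.linalg.norm(a-b)
def proj(d,P):
    K,k,T=cam(d); Ti=np.linalg.inv(T)
    return cv2.projectPoints(np.array(P,float).reshape(-1,1,3),cv2.Rodrigues(Ti[:3,:3])[0],Ti[:3,3],K,k)[0].reshape(-1,2)
HUE=dict(yellow=(22,34),red=(174,6),blue=(105,125))
def blob(d,col,box,smin=140,vmin=60):
    """points of colour inside box u0,v0,u1,v1"""
    h=cv2.cvtColor(d["color"],cv2.COLOR_RGB2HSV).astype(int); a,b=HUE[col]
    H=h[...,0]; m=((H>=a)&(H<=b)) if a<b else ((H>=a)|(H<=b))
    m&=(h[...,1]>smin)&(h[...,2]>vmin)
    v,u=np.nonzero(m); k=(u>=box[0])&(u<=box[2])&(v>=box[1])&(v<=box[3])
    return np.c_[u[k],v[k]]
E
python3 - <<'E'
from h import *
S=viewer.capture("side");T=viewer.capture("top")
B={"yellow":((170,165,205,212),(245,230,305,262)),"red":((270,172,292,195),(282,155,304,172)),"blue":((274,245,295,270),(355,155,385,175))}
for c,(bs,bt) in B.items():
    ps,pt=blob(S,c,bs),blob(T,c,bt)
    us,ut=(ps.min(0)+ps.max(0))/2,(pt.min(0)+pt.max(0))/2
    print(c,len(ps),len(pt),ps.min(0),ps.max(0),pt.min(0),pt.max(0),tri(S,ps.mean(0),T,pt.mean(0)))
    if c!="yellow": print("  z=215+",atz(S,ps.mean(0),218),atz(T,pt.mean(0),220))
    else:
        w=atz(T,pt,192)[:,:2]; m=w.mean(0); e,v=np.linalg.eigh(np.cov((w-m).T)); print("  top",m,np.sqrt(e*12),v[:,1])
# rail ends / posts on rail line, top view
o=cv2.resize(S["color"][160:285,150:300],None,fx=4.5,fy=4.5,interpolation=2)
o2=cv2.resize(T["color"][220:270,240:310],None,fx=8,fy=8,interpolation=2)
o=cv2.resize(o,(480,400)); o2=cv2.resize(o2,(320,229)); o2=cv2.copyMakeBorder(o2,0,400-229,0,0,0)
cv2.imwrite("pics/crop1.png",np.hstack([o,o2])[...,::-1])
E
```

```text
yellow 163 78 [183 177] [190 207] [270 240] [287 245] (array([449.3482017 , -11.57751394, 171.67751319]), np.float64(0.5126270926519195))
  top [448.55179786 -10.46925354] [ 9.08128859 38.03892137] [-0.13122182  0.99135303]
red 61 52 [277 179] [284 188] [289 161] [297 167] (array([613.56267394, -44.54921043, 219.37793943]), np.float64(0.3915424579103356))
  z=215+ [[613.91438759 -42.94563058 218.        ]] [[613.19473041 -44.5073156  220.        ]]
blue 81 42 [280 254] [288 264] [365 163] [372 168] (array([ 607.3450999 , -204.80146416,  219.31510798]), np.float64(0.05000025218653368))
  z=215+ [[ 607.45415397 -203.77478811  218.        ]] [[ 607.19237338 -204.58929248  220.        ]]
```

View pics/crop1.png

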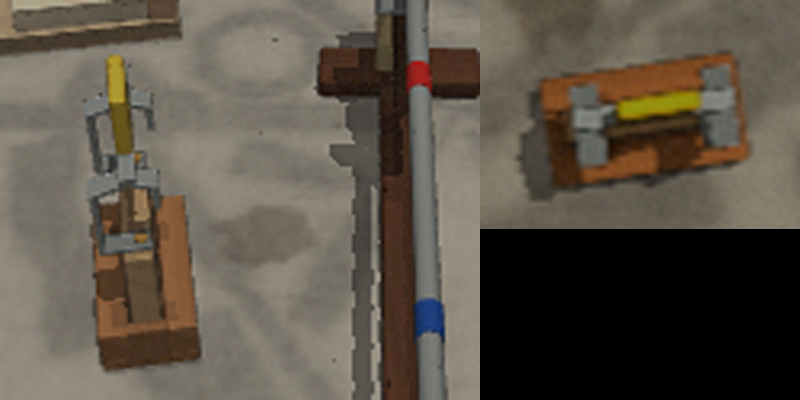

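The crop confirms the choice: light board in the brown dock, yellow tab, back legs on the robot side and short lips towards the rail, so hanger +x points to the rail with a yaw of about 0.13 rad. Next: turn, then move over it.

```bash
python3 -m pendant '0 0 0 -0.1792;0 0 0 -0.1792;0 0 0 -0.1792;0 0 0 -0.1792;0 0 0 -0.1792;0 0 0 -0.1792;0 0 0 -0.1792;0 0 0 -0.1792' 1 40
```

```text
time_s: 1.9
eef_pos: [139.4, -506.1, 231.3]
ee_rot: [-0.0, 0.657, 0.754, 0.0]
force: [0.4, -0.5, -0.7]
grip_width: 1.0
grip_force: 0.0
```

```bash
python3 -m pendant '0.045 0.0372 0 0;0.045 0.0372 0 0;0.045 0.0372 0 0;0.045 0.0372 0 0;0.045 0.0372 0 0;0.045 0.0372 0 0;0.045 0.0372 0 0;0.045 0.0372 0 0;0.045 0.0372 0 0;0.045 0.0372 0 0'; python3 -m pendant '0 0 0 0;0 0 0 0'
python3 - <<'E'
from h import *
W=viewer.capture("wrist"); cv2.imwrite("pics/w1.png",W["color"][...,::-1])
p=blob(W,"yellow",(0,0,511,383)); print(len(p),p.min(0),p.max(0))
w=atz(W,p,192)[:,:2]; m=np.median(w,0); k=np.linalg.norm(w-m,axis=1)<30; w=w[k]
m=w.mean(0);e,v=np.linalg.eigh(np.cov((w-m).T)); print(m,np.sqrt(e*12),v[:,1],k.sum())
print(W["pose"])
s=ctrl.sense(); print(s["eef_pos"],s["ee_rot"],2*np.arctan2(s["ee_rot"][2],s["ee_rot"][1]))
E
```

```text
time_s: 3.15
eef_pos: [450.0, -9.4, 231.5]
ee_rot: [0.0, 0.659, 0.752, 0.0]
force: [-0.4, -1.9, 0.9]
grip_width: 1.0
grip_force: 0.0
time_s: 3.4
eef_pos: [448.9, -11.5, 231.2]
ee_rot: [-0.0, 0.659, 0.752, -0.0]
force: [-0.0, 0.3, -0.0]
grip_width: 1.0
grip_force: 0.0
914 [250 102] [511 277]
[446.77109002  -4.8108104 ] [ 8.90673429 47.86625574] [-0.13065224  0.99142826] 774
[[ 9.91386793e-01  1.23930806e-01  4.23483301e-02  4.37412372e+02]
 [ 1.30966446e-01 -9.38438386e-01 -3.19657920e-01  7.12118660e+01]
 [ 1.25834952e-04  3.22450850e-01 -9.46586200e-01  3.74004326e+02]
 [ 0.00000000e+00  0.00000000e+00  0.00000000e+00  1.00000000e+00]]
[448.82626859 -11.99446393 231.30589315] [ 7.94203607e-06  6.59446919e-01  7.51751117e-01 -1.36455266e-04] 1.7014270370243842
```

View pics/w1.png

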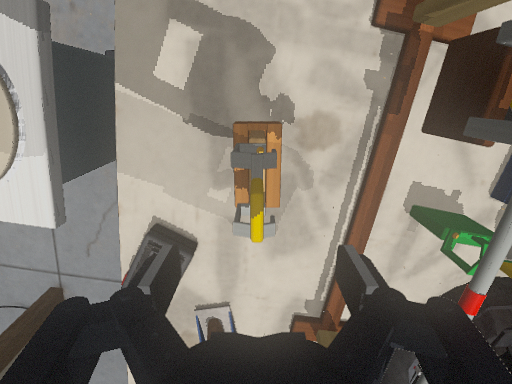

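The wrist view shows the tab at (257,205) centred between the fingers, its yaw matching the tool's within 0.001 rad, and the red band at (472,302). Descend and grip.

```bash
python3 -m pendant '0 -0.0006 0.025 0;0 0 0.025 0;0 0 0.0245 0;0 0 0 0;0 0 0 0'; python3 -m pendant '0 0 0 0;0 0 0 0;0 0 0 0;0 0 0 0;0 0 0 0;0 0 0 0' 0 40
```

```text
time_s: 4.08
eef_pos: [448.9, -12.1, 157.9]
ee_rot: [0.001, 0.66, 0.752, 0.0]
force: [-0.8, -1.0, -0.2]
grip_width: 1.0
grip_force: 0.0
time_s: 4.82
eef_pos: [448.6, -11.3, 156.9]
ee_rot: [0.0, 0.659, 0.752, 0.0]
force: [0.4, 0.3, 2.0]
grip_width: 0.109
grip_force: 40.8
```

```bash
python3 -m pendant '0 0 -0.02 0;0 0 -0.03 0;0 0 -0.03 0;0 0 -0.027 0;0 0 0 0.085;0 0 0 0.084;-0.0186 0.0072 0 0;-0.0372 0.0144 0 0;-0.0372 0.0144 0 0;-0.0372 0.0144 0 0'; python3 -m pendant '-0.0372 0.0144 0 0;-0.0186 0.0072 0 0;0 0 0 0;0 0 0 0'
python3 - <<'E'
from h import *
S=viewer.capture("side");T=viewer.capture("top")
for c,im in(("s",S),("t",T)):
    pass
a=cv2.resize(S["color"][150:330,150:330],(400,400),interpolation=2);b=cv2.resize(T["color"][100:280,250:430],(400,400),interpolation=2)
cv2.imwrite("pics/pre.png",np.hstack([a,b])[...,::-1])
s=ctrl.sense(); print(s["eef_pos"],s["ee_rot"],2*np.arctan2(s["ee_rot"][2],s["ee_rot"][1]),s["force"],s["grip_force"])
p=s["eef_pos"].copy(); 
ps=blob(S,"yellow",(170,140,290,260)); print(len(ps),ps.min(0),ps.max(0),ps.mean(0), "expected tab", proj(S,[p+[0,0,13]]))
E
```

```text
time_s: 6.08
eef_pos: [494.3, -145.6, 263.3]
ee_rot: [-0.0, 0.72, 0.694, -0.0]
force: [0.7, 0.5, -1.5]
grip_width: 0.111
grip_force: 40.2
time_s: 6.58
eef_pos: [513.3, -199.8, 263.5]
ee_rot: [-0.0, 0.72, 0.694, -0.0]
force: [-0.2, -0.3, -1.5]
grip_width: 0.116
grip_force: 40.2
[ 513.41169048 -199.34072834  263.86188958] [-4.62502503e-05  7.19823958e-01  6.94156658e-01  2.09452981e-05] 1.5344952895762003 [ 0.3087923  -0.66710247 -2.26885282] 40.15726447105408
297 [210 210] [219 250] [214.52525253 231.1986532 ] expected tab [[214.8947612  229.93563186]]
```

View pics/pre.png

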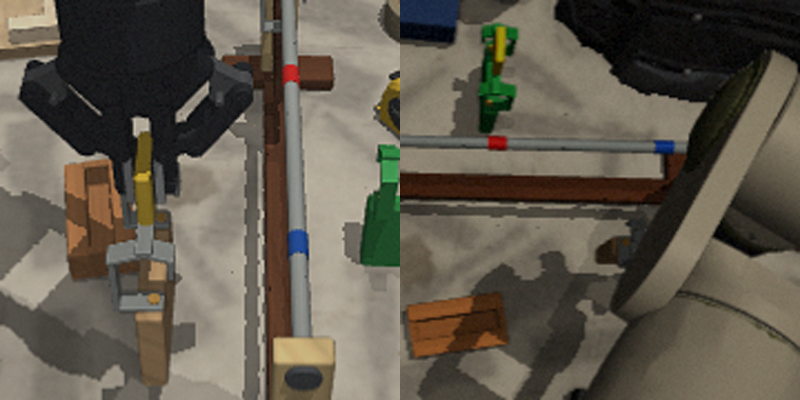

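The hanger hangs upright in the gripper at (214,231), beside the blue band (side ~(284,258)); its hooks open towards the rail. Insert by 95 mm.

```bash
python3 -m pendant '0 0.015 0 0;0 0.02 0 0;0 0.02 0 0;0 0.02 0 0;0 0.012 0 0;0 0.008 0 0;0 0 0 0;0 0 0 0'
python3 - <<'E'
from h import *
S=viewer.capture("side")
a=cv2.resize(S["color"][180:330,200:350],(600,600),interpolation=2)
cv2.imwrite("pics/ins.png",a[...,::-1])
E
```

```text
time_s: 7.68
eef_pos: [608.2, -203.3, 264.0]
ee_rot: [0.0, 0.72, 0.694, -0.0]
force: [0.2, -0.2, -2.1]
grip_width: 0.113
grip_force: 40.1
```

View pics/ins.png

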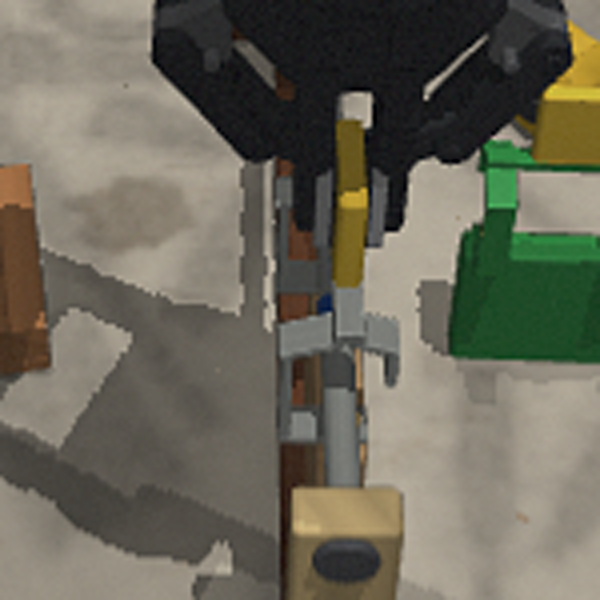

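The rail (342,420 in the crop) runs inside the hook, between the back leg (285) and the lip (390), with no contact force. Lower it.

```bash
python3 -m pendant '0 0 0.01 0;0 0 0.01 0;0 0 0.005 0;0 0 0.003 0;0 0 0 0;0 0 0 0'
```

```text
time_s: 8.48
eef_pos: [608.6, -203.5, 236.1]
ee_rot: [0.0, 0.72, 0.694, 0.0]
force: [-0.1, -0.0, -3.2]
grip_width: 0.107
grip_force: 40.1
```

```bash
python3 -m pendant '0 0 0.001 0;0 0 0 0;0 0 0.001 0;0 0 0 0'
```

```text
time_s: 8.98
eef_pos: [608.6, -203.5, 234.8]
ee_rot: [0.001, 0.72, 0.694, 0.0]
force: [-1.7, 0.4, 5.3]
grip_width: 0.111
grip_force: 41.3
```

Contact at +5 N: it is seated. Release, wait, and rise clear.

```bash
python3 -m pendant '0 0 0 0;0 0 0 0;0 0 0 0;0 0 0 0;0 0 0 0;0 0 0 0' 1; python3 -m pendant '0 0 -0.02 0;0 0 -0.03 0;0 0 -0.03 0;0 0 0 0;0 0 0 0;0 0 0 0;0 0 0 0'
python3 - <<'E'
from h import *
S=viewer.capture("side")
a=cv2.resize(S["color"][90:330,180:360],(600,800),interpolation=2)[:,:]
a=cv2.resize(a,(450,600)); cv2.imwrite("pics/hung.png",a[...,::-1])
p=blob(S,"yellow",(260,190,310,260)); print(len(p),p.min(0),p.max(0))
# expected tab corners (hanger at blue): axis dir
u=np.array([.0387,.99925,0]);c=np.array([608.5,-203.5,87.4])
for z in(138,182):print(z,proj(S,[c+[0,0,z]-20*u,c+[0,0,z]+20*u]).round(1).tolist())
E
```

```text
time_s: 9.72
eef_pos: [608.5, -203.4, 233.8]
ee_rot: [0.0, 0.72, 0.694, 0.0]
force: [0.4, -0.0, -0.1]
grip_width: 0.999
grip_force: 0.0
time_s: 10.6
eef_pos: [608.4, -203.4, 313.1]
ee_rot: [-0.001, 0.72, 0.694, -0.0]
force: [0.5, 0.6, 0.3]
grip_width: 0.998
grip_force: 0.0
305 [282 225] [291 260]
138 [[285.2, 266.7], [284.1, 244.3]]
182 [[286.7, 246.0], [285.5, 223.5]]
```

View pics/hung.png

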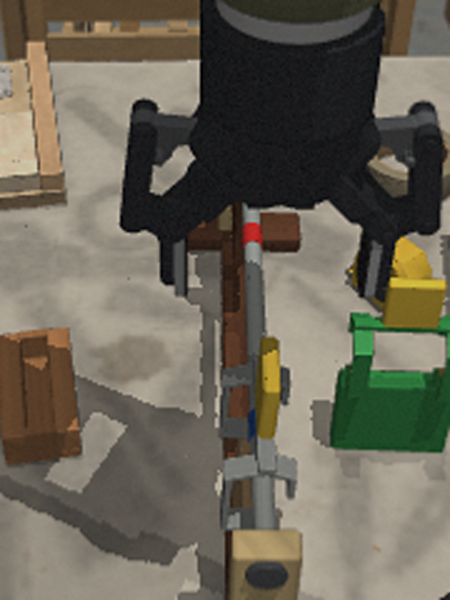

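The hanger hangs by both hooks over the blue band, tab at (287,243) in the full picture, where predicted. Next: shut the fingers and lower them behind the tab (its -y side).

```bash
python3 -m pendant '-0.02 0 0 0;-0.021 0 0 0;0 0 0 0;0 0 0 0;0 0 0 0;0 0 0 0' 0 40; python3 -m pendant '0 0 0.03 0;0 0 0.03 0;0 0 0.01 0;0 0 0.007 0;0 0 0 0;0 0 0 0'
```

```text
time_s: 11.4
eef_pos: [607.0, -244.0, 314.0]
ee_rot: [0.0, 0.72, 0.694, 0.0]
force: [-0.3, 1.0, -0.0]
grip_width: -0.001
grip_force: 0.0
time_s: 12.15
eef_pos: [607.2, -244.6, 237.8]
ee_rot: [0.001, 0.72, 0.694, 0.0]
force: [0.2, 0.0, 0.6]
grip_width: -0.004
grip_force: 0.0
```

```bash
python3 -m pendant '0.005 0 0 0;0.005 0 0 0;0.008 0 0 0;0.01 0 0 0;0.012 0 0 0;0.012 0 0 0;0.012 0 0 0;0.01 0 0 0;0.008 0 0 0;0.004 0 0 0'; python3 -m pendant '0 0 0 0'
python3 - <<'E'
from h import *
S=viewer.capture("side")
cv2.imwrite("pics/push.png",cv2.resize(S["color"][90:330,180:360],(450,600),interpolation=2)[...,::-1])
E
```

```text
time_s: 13.4
eef_pos: [610.2, -158.0, 236.8]
ee_rot: [0.0, 0.72, 0.694, -0.0]
force: [-0.3, -1.4, 0.6]
grip_width: -0.004
grip_force: 0.9
time_s: 13.52
eef_pos: [610.2, -158.1, 236.7]
ee_rot: [-0.0, 0.72, 0.694, 0.0]
force: [0.5, -0.2, -0.1]
grip_width: 0.001
grip_force: 0.0
```

View pics/push.png

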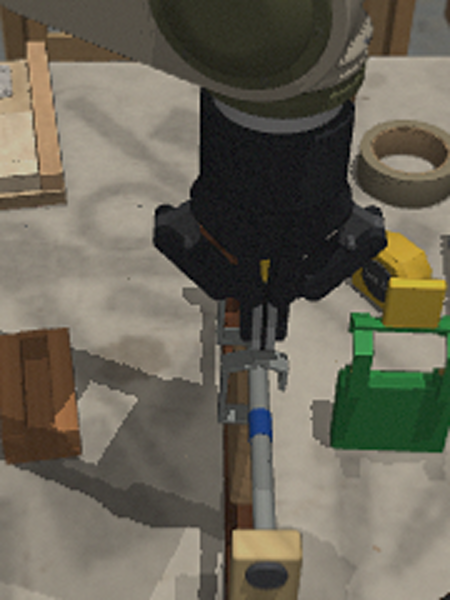

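The hanger slid upright, its near hook now at (255,365) in the crop, past the blue band. Push on, stopping short to measure.

```bash
python3 -m pendant '0.005 0 0 0;0.008 0 0 0;0.01 0 0 0;0.01 0 0 0;0.01 0 0 0;0.01 0 0 0;0.008 0 0 0;0.006 0 0 0;0.004 0 0 0;0.002 0 0 0'; python3 -m pendant '-0.006 0 0 0;-0.006 0 0 0;0 0 -0.04 0;0 0 -0.06 0;0 0 -0.06 0;-0.04 0 0 0;-0.06 0 0 0;0 0 0 0;0 0 0 0;0 0 0 0'
cat > m.py <<'E'
from h import *
from scipy.optimize import least_squares
S=viewer.capture("side");T=viewer.capture("top")
u=np.array([.0387,.99925,0])
for n,d,box in(("side",S,(270,150,300,215)),("top",T,(270,140,320,190))):
    p=blob(d,"yellow",box); print(n,len(p),p.min(0) if len(p) else "",p.max(0) if len(p) else "")
    for y in(-60,-50,-44,-38):
        c=np.array([614.6+(y+43.5)*.0387,y,87.4])
        print(y,[proj(d,[c+[0,0,z]-20*u,c+[0,0,z]+20*u]).round(1).tolist() for z in(138,182)])
    r=blob(d,"red",(270,150,310,210));print("red",len(r),r.min(0) if len(r) else "",r.max(0)if len(r) else "")
a=cv2.resize(S["color"][90:270,230:365],(450,600),interpolation=2);b=cv2.resize(T["color"][120:220,230:355][:],(350,280),interpolation=2)
b=cv2.copyMakeBorder(b,0,320,0,0,0)
import sys; cv2.imwrite(sys.argv[1],np.hstack([a,b])[...,::-1])
E
python3 m.py pics/m1.png
```

```text
time_s: 14.82
eef_pos: [612.9, -85.4, 236.8]
ee_rot: [0.0, 0.72, 0.694, -0.0]
force: [0.3, -0.6, -0.2]
grip_width: -0.001
grip_force: 0.6
time_s: 16.08
eef_pos: [608.8, -196.5, 397.2]
ee_rot: [0.0, 0.72, 0.694, 0.0]
force: [-1.1, 0.4, -0.7]
grip_width: -0.004
grip_force: 0.0
side 219 [278 157] [285 190]
-60 [[[281.7, 194.8], [281.0, 178.4]], [[282.9, 174.2], [282.1, 157.9]]]
-50 [[[281.5, 190.6], [280.8, 174.5]], [[282.7, 170.0], [281.9, 154.0]]]
-44 [[[281.4, 188.1], [280.7, 172.2]], [[282.6, 167.5], [281.8, 151.7]]]
-38 [[[281.3, 185.6], [280.6, 169.9]], [[282.4, 165.0], [281.6, 149.5]]]
red 9 [277 180] [277 188]
top 94 [290 145] [309 159]
-60 [[[310.3, 162.9], [291.4, 162.4]], [[313.3, 157.1], [293.3, 156.6]]]
-50 [[[305.6, 162.7], [286.7, 162.3]], [[308.3, 157.0], [288.3, 156.5]]]
-44 [[[302.8, 162.7], [283.9, 162.2]], [[305.3, 156.9], [285.3, 156.4]]]
-38 [[[299.9, 162.6], [281.0, 162.2]], [[302.3, 156.8], [282.3, 156.3]]]
red 6 [290 166] [296 167]
```

View pics/m1.png

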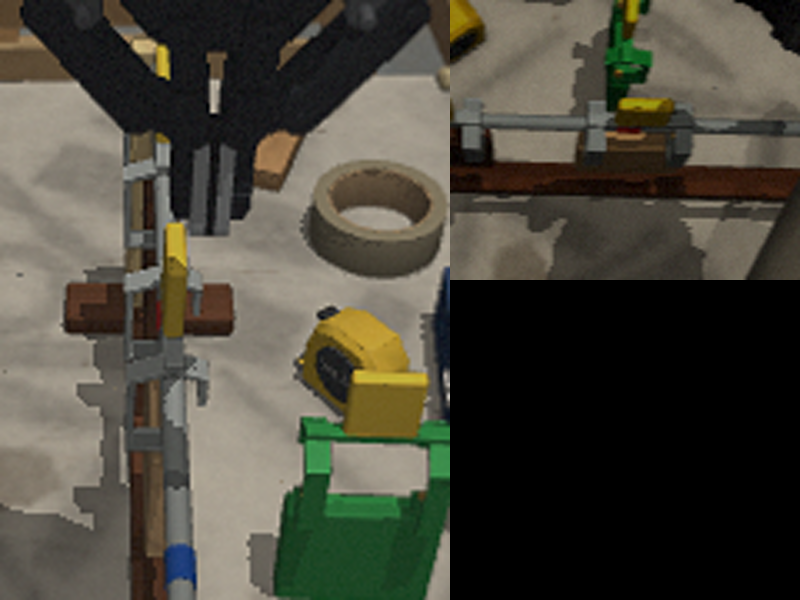

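The hanger is upright with its tab at about y = -52.5 mm. The red band is at -44, just visible to the left of the tab at (157,315) in the crop. The dark hanger hasn't moved. About 8.5 mm remain.

```bash
python3 -m pendant '0.05 0 0 0;0.049 0 0 0;0 0 0.06 0;0 0 0.06 0;0 0 0.03 0;0 0 0.01 0;0 0 0 0;0.004 0 0 0;0.004 0 0 0;0.002 0 0 0'; python3 -m pendant '0 0 0 0'; python3 -m pendant '0.003 0 0 0;0.003 0 0 0;0.002 0 0 0;0.0015 0 0 0;0.001 0 0 0;0 0 0 0;0 0 0 0'
```

```text
time_s: 17.42
eef_pos: [612.9, -88.2, 237.4]
ee_rot: [0.0, 0.72, 0.694, 0.0]
force: [-0.3, 0.1, 0.0]
grip_width: -0.003
grip_force: 0.0
time_s: 17.55
eef_pos: [612.9, -88.3, 237.0]
ee_rot: [0.0, 0.72, 0.694, 0.0]
force: [-0.2, -0.1, -0.7]
grip_width: -0.003
grip_force: 0.0
time_s: 18.42
eef_pos: [613.2, -77.9, 236.8]
ee_rot: [-0.0, 0.72, 0.694, 0.0]
force: [-0.6, 0.2, -0.3]
grip_width: -0.002
grip_force: 0.0
```

```bash
python3 -m pendant '0.001 0 0 0;0 0 0 0;-0.006 0 0 0;-0.006 0 0 0;0 0 -0.04 0;0 0 -0.06 0;0 0 -0.06 0;-0.05 0 0 0;-0.06 0 0 0;0 0 0 0'; python3 -m pendant '0 0 0 0;0 0 0 0;0 0 0 0;0 0 0 0;0 0 0 0;0 0 0 0;0 0 0 0;0 0 0 0'; python3 m.py pics/m2.png
```

```text
time_s: 19.68
eef_pos: [608.0, -203.2, 395.4]
ee_rot: [-0.001, 0.722, 0.692, -0.0]
force: [-0.2, 0.5, 0.1]
grip_width: -0.002
grip_force: 0.0
time_s: 20.68
eef_pos: [608.6, -198.9, 396.8]
ee_rot: [-0.0, 0.72, 0.694, -0.0]
force: [-0.3, 1.0, -0.7]
grip_width: -0.001
grip_force: 0.0
side 200 [278 154] [285 187]
-60 [[[281.7, 194.8], [281.0, 178.4]], [[282.9, 174.2], [282.1, 157.9]]]
-50 [[[281.5, 190.6], [280.8, 174.5]], [[282.7, 170.0], [281.9, 154.0]]]
-44 [[[281.4, 188.1], [280.7, 172.2]], [[282.6, 167.5], [281.8, 151.7]]]
-38 [[[281.3, 185.6], [280.6, 169.9]], [[282.4, 165.0], [281.6, 149.5]]]
red 8 [277 181] [277 188]
top 96 [286 155] [305 159]
-60 [[[310.3, 162.9], [291.4, 162.4]], [[313.3, 157.1], [293.3, 156.6]]]
-50 [[[305.6, 162.7], [286.7, 162.3]], [[308.3, 157.0], [288.3, 156.5]]]
-44 [[[302.8, 162.7], [283.9, 162.2]], [[305.3, 156.9], [285.3, 156.4]]]
-38 [[[299.9, 162.6], [281.0, 162.2]], [[302.3, 156.8], [282.3, 156.3]]]
red 6 [290 166] [297 167]
```

View pics/m2.png

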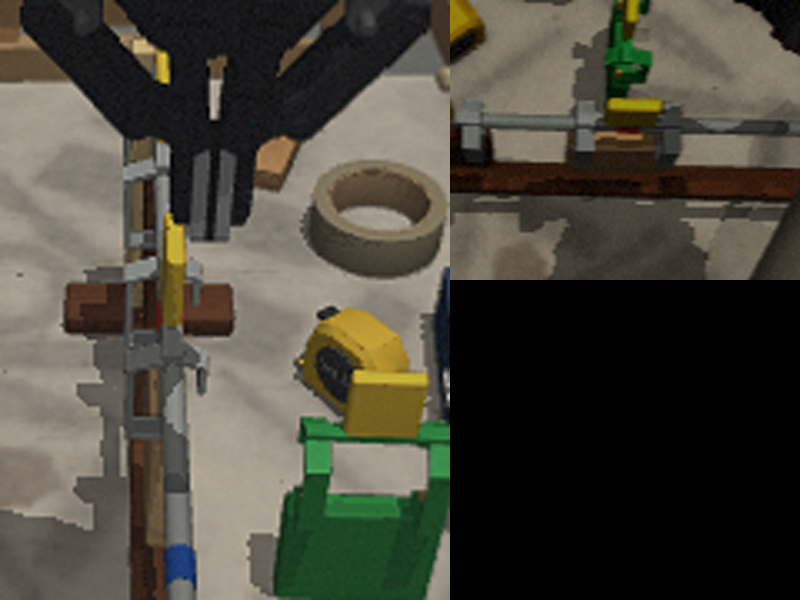

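The top view shows hooks at 586 and 670 with the red band at about 629, so it sits midway. The hanger is upright, free of the gripper and still, and the dark hanger is unmoved. Hand in.

```bash
python3 -c "
from rig import ctrl
print(ctrl.finish_job())"
```

```text
the job is handed in; nothing more can be done
None
```

The hanger was hooked on at the blue band, released and pushed along the rail; it now hangs free with the red band midway between its hooks (within about 2 mm by camera) and the dark hanger unmoved; the job is handed in, but no verdict was returned.

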